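# Fetch the spare-parts box from behind the bottle

## Robot

A 6-joint arm with a two-finger parallel gripper is mounted at the origin on the work surface. World frame = base frame: x ahead of the robot, y to its left, z up, the work surface at z = 0. Lengths are in m, angles in rad, forces in N, time in s.
With the tool pointing down it reaches from about 0.375 to 0.975 m from the base axis. Payload 3.8 kg.
Tool frame: the origin (TCP) lies at the very end of the fingers, on their centre line; the grasp point (between the pads) lies 19 mm behind it (bot.hold_point_z is the distance from the TCP to the grasp point, in m); z points along the fingers, y is the line along which they close (so a half turn about z gives the same grasp; the last joint's range is limited). The gripper opens to 85 mm and grips with 20 to 120 N. Pads are 22 mm wide; open, the fingers measure 114 mm over their backs; the gripper's body (76 mm by 85 mm) begins 54 mm behind the grasp point. The pads swing forward as they close: fully open they stand 13 mm farther back than shut.
Start: joints at [1.239, 0.264, 1.604, -0, 1.274, -0.037], TCP at [0.196, 0.646, 0.231] pointing down, gripper open.
Joint ranges: [-2.63, 2.63], [-0.94, 2.18], [0.31, 2.57], [-1.31, 4.45], [0, 2.66], [-2.55, 2.55]. Speed limits (rad/s): [2.57, 2.57, 3.14, 3.14, 3.14, 3.14].

## Interface

Orientations are given as a unit quaternion [x, y, z, w].
In Python, from bench import bot, imaging gives the robot as it stands.
- The arm moves only by the tool servo_tool, never from a script. Its argument "plan" is a list of rows, each a list of 3 entries, a list of its own where there are three numbers: the closure, from 0 (fully open) to 1 (shut), then the shift along the tool's x, y, z each as a share of 0.1 m, from -1 to 1, then the turn about the tool's z as a share of pi rad, from -1 to 1. In form: [[claw, [tx, ty, tz], turn], ...]. A call has 1 to 20 rows; each row shifts and turns the commanded pose from where the row before left it, along the tool's axes as they then stand; what a row does not reach is not made up. A row lasts 1/10 s, in which the tool goes at most 50 mm and 8.59 degrees, less where a joint would pass 70% of its speed; a pose out of reach is approached as far as the arm can. A call with a number of a shift or a turn outside -1 to 1 is refused whole. A call with a gripper value outside its range is refused whole. The fingers move at their own pace and stop on an object; "newtons" is the grip in N (left out, the last holds). Time passes only in rows, so rows that do not move let the fingers close. It gives the time, the measured TCP pose, the force, the opening and the grip force at its end, in the units of the state.
- bot.state(): the state, without advancing time (a new reading comes with each control period).
- imaging.capture(name): name is "side" or "top" or "wrist"; returns a dict with "frame" (480x640x3 uint8, red, green, blue), "camera_matrix" (3x3 intrinsics, pixels), "k1" (the pictures are not rectified: a ray, as slopes to the right and down, at radius r is drawn at 1 + k1 r^2 times it, then the intrinsics apply), "xyz" and "orientation" of the camera in the world. Camera axes: x right, y up, looking along -z (the intrinsics and any distortion apply to the point x, -y, -z); pixel columns grow to the right and rows downward; lengths in m; the calibration is good to about 2 mm. A picture is of the moment at which its call begins. There is no depth.
- bot.hand_in(): hands the job in; it is judged then, once.
The state is a dict: "t": time; "joint_pos": joint angles; "joint_velocities": joint speeds; "effort": joint torques, N m; "ee_pos": TCP position; "ee_rot": TCP orientation; "force": force on the tool from outside, world axes, zero at the start; "torque": the same for the moment, N m; "grip_width": opening from 0.0 (shut) to 1.0 (fully open); "gripper_force": force on a finger pad.
Only numpy, scipy, OpenCV 4.12 (cv2) and the standard library are available. Lean on these libraries where they do the work, as an engineer would, in place of code of your own. Each camera call takes 0.05 s, during which the arm holds its last target. There are 200 camera calls.

## Task

Two aluminium bays stand on the bench, each with a white bottle in front and a small box behind it. In the bay with the orange box, lift out the bottle standing in front of it and stand it upright on the grey mat; then take the orange spare-parts box out and stand it upright inside the yellow tray. Set both down without dropping or tipping them, and let go.

Things in the scene. Friction and masses are not known exactly. Their poses are not given: they have to be found in the camera images.
- front_bottle: White lab bottle in front of (nearer the robot than) the orange box, about 11 mm from it. Body 58 mm across, shoulder from 70 mm, blue cap 38 mm across from 92 to 118 mm (its top) above the origin: clear above bay walls and box. About 0.2 kg. Origin: centre of underside, z up, yaw arbitrary. A twin stands in the other bay, 110 mm or more to the side.
- spare_box: Orange box, 36 (x) by 62 (y) by 70 (z) mm, 0.14 kg. Origin: centre of underside; z up; x along its bay, away from the robot. Bay: channel 72 mm wide inside, walls 6 mm thick, tops 74 mm above the bench, floor 4 mm; open ends with lips 10 (front) and 20 mm high, the back one 16 mm behind the box. Only 5 mm at each wall: grip across the 36 mm, once the bottle is gone. A green box is in the other bay.
- mat: Flat grey mat fixed to the bench, 150 by 150 mm, 4 mm thick, to one side of the bays. Origin: centre of its underside, z up; its top is 4 mm above the origin. It may lie to the left or to the right, with the tray on the other side.
- tray: Shallow yellow square tray fixed to the bench, 134 by 134 mm outside, walls 5 mm thick and 18 mm high in all, floor 5 mm thick, inside 124 by 124 mm. Origin: centre of its underside, z up. The box stands inside it at any yaw.
Not all that is in view belongs to the job. Of the things shaped like the spare_box, the orange one is meant.

How it is judged:
By the outcome, as a careful person would: the job done as asked, in the order asked, and still so for the second after the job is handed in, with the robot touching nothing.
It also fails if it takes over 69 s, if anything falls off the work surface, if the arm or the gripper's body presses on something with over 40 N, if the wrist force passes 120 N, or if a joint passes its speed limit or range.

## Working session

There is one attempt and no reset: what is moved stays moved. The work goes in short steps, Python scripts to look and compute and a tool call to move; the robot and the scene stay as the last step left them, time stands still between calls to the robot, and variables do not carry over. Pictures are saved under pics/ and viewed, at most 10 in all, crops included, and the job is handed in when it is done.

Besides the shell and the picture viewer there is one more tool, called after "Request:" as name([rows], argument=value, ...), one row to a line, values as JSON. servo_tool: Moves the arm, as the interface text tells. Shift numbers are shares of 0.1 m and turn numbers shares of pi rad, none past 1 either way. Its arguments: {"type":"object","properties":{"plan":{"type":"array"},"newtons":{"type":"number"}},"required":["plan"]}

```bash
mkdir -p pics; cat > h.py <<'E'
import numpy as np, cv2
from scipy.spatial.transform import Rotation as R
from bench import bot, imaging
def cap(n,f=None):
    c=imaging.capture(n)
    if f: cv2.imwrite('pics/'+f,cv2.cvtColor(c['frame'],cv2.COLOR_RGB2BGR))
    return c
def ray(c,u,v):
    k=np.array(c['camera_matrix'],float)
    p=cv2.undistortPoints(np.array([[[u,v]]],float),k,np.array([c['k1'],0,0,0,0.]))[0,0] if 0 else None
    d=np.array([(u-k[0,2])/k[0,0],(v-k[1,2])/k[1,1]]); s=d.copy()
    for _ in range(30): s=d/(1+c['k1']*(s@s))
    return np.array(c['xyz']),R.from_quat(c['orientation']).apply([s[0],-s[1],-1])
def onz(c,u,v,z):
    o,d=ray(c,u,v); return o+d*(z-o[2])/d[2]
E
python3 - <<'E'
from h import *
for n in('top','side'):
    c=cap(n,n+'0.png'); print(n,c['xyz'],c['orientation'],c['k1'],c['camera_matrix'])
print(bot.state())
E
```

```text
top [0.36567879 0.02759293 1.22224745] [-0.05005064  0.06142925  0.71024504 -0.69948078] 0.048746651140284085 [[536.37651173   0.         317.16032841]
 [  0.         536.37651173 241.5034058 ]
 [  0.           0.           1.        ]]
side [0.51301609 0.80075302 0.98550273] [-0.01390716  0.34718768  0.93759494 -0.01352913] 0.01742569145539737 [[549.14981452   0.         313.74637101]
 [  0.         549.14981452 244.43911918]
 [  0.           0.           1.        ]]
{'t': 0.1, 'joint_pos': array([ 1.23910889e+00,  2.64732709e-01,  1.60524730e+00, -5.16884140e-06,
        1.27370070e+00, -3.69390100e-02]), 'joint_velocities': array([ 0.00041552, -0.00169518, -0.0017642 ,  0.0005841 ,  0.00016984,
        0.00057193]), 'effort': array([ 2.68878794e-04, -5.16711903e+01, -3.68587303e+01,  6.26492010e-05,
        6.40660117e-03,  3.97393410e-05]), 'ee_pos': array([0.19589869, 0.64525251, 0.23004421]), 'ee_rot': array([ 1.46840488e-01,  9.89159634e-01, -1.02679573e-03, -1.88911637e-04]), 'force': array([ 0.21594514, -0.51656777,  0.36316943]), 'torque': array([ 0.02804508, -0.0043191 ,  0.0129809 ]), 'gripper_force': 0.0, 'grip_width': 1.0012991076736102}
```

View pics/top0.png

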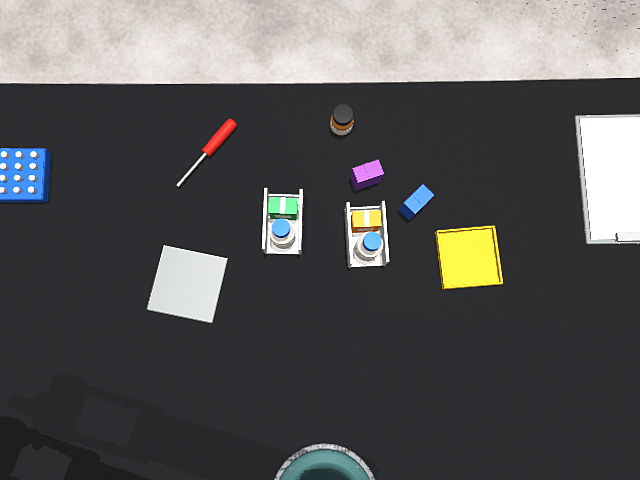

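View pics/side0.png

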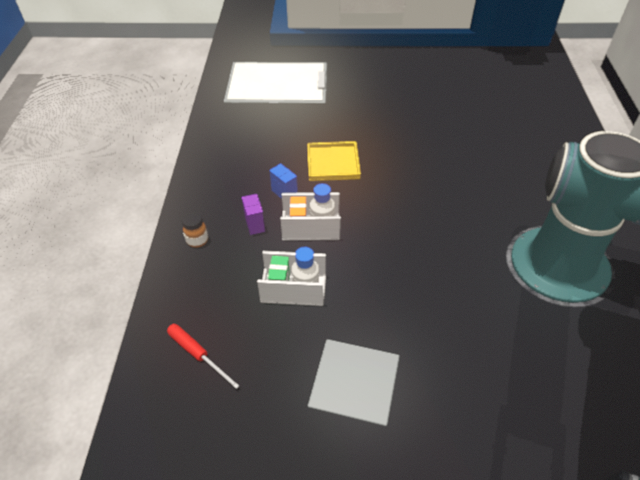

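Top view: orange bay around (367,235) with its bottle cap at (372,241), grey mat on the left at (187,284), and tray on the right at (469,258). The green bay at (282,222) is a decoy. Next I'll measure these in both views.

```bash
cat > m.py <<'E'
from h import *
def comps(c,lo,hi,amin=60):
    m=cv2.inRange(cv2.cvtColor(c['frame'],cv2.COLOR_RGB2HSV),lo,hi)
    n,l,s,ce=cv2.connectedComponentsWithStats(m)
    return [(l==i,s[i],ce[i]) for i in range(1,n) if s[i,4]>=amin]
COL=dict(blue=((100,120,60),(125,255,255)),orange=((10,150,120),(22,255,255)),yellow=((23,150,120),(34,255,255)),grey=((0,0,120),(179,40,215)))
E
python3 - <<'E'
from m import *
for n in('top','side'):
    c=cap(n)
    for k in COL:
        for m,s,ce in comps(c,*COL[k]):
            if s[4]>6000: continue
            h=max(cv2.findContours(m.astype('uint8'),0,2)[0],key=cv2.contourArea)
            r=cv2.boxPoints(cv2.minAreaRect(h))
            z={'blue':.118,'orange':.074,'yellow':.018,'grey':.004}[k]
            P=np.array([onz(c,*p,z)[:2] for p in r])
            print(n,k,s[:5],ce.round(1),onz(c,*ce,z)[:2].round(4),'corners',P.round(3).tolist())
    if n=='top':
        f=c['frame']; a=cv2.resize(f[180:285,330:405],None,fx=5.7,fy=5.7,interpolation=cv2.INTER_CUBIC)
    else:
        f=c['frame']; b=cv2.resize(f[175:250,265:350],None,fx=4.2,fy=4.2,interpolation=cv2.INTER_CUBIC)
H=max(a.shape[0],b.shape[0]); o=np.zeros((H,a.shape[1]+b.shape[1],3),'uint8');o[:a.shape[0],:a.shape[1]]=a;o[:b.shape[0],a.shape[1]:]=b
print(o.shape);cv2.imwrite('pics/crop.png',o[:,:,::-1])
E
```

```text
top blue [   0  148   51   55 2210] [ 25.9 175.6] [0.6886 0.6114] corners [[0.748, 0.667], [0.748, 0.566], [0.632, 0.56], [0.633, 0.659]]
top blue [398 184  37  36 595] [415.8 201.3] [ 0.6242 -0.2015] corners [[0.61, -0.161], [0.665, -0.217], [0.638, -0.242], [0.584, -0.185]]
top blue [272 218  18  20 261] [280.4 227.6] [0.5718 0.0848] corners [[0.573, 0.111], [0.599, 0.085], [0.571, 0.058], [0.546, 0.084]]
top blue [363 232  19  19 258] [371.7 240.9] [ 0.5409 -0.1056] corners [[0.531, -0.08], [0.566, -0.099], [0.55, -0.13], [0.515, -0.111]]
top orange [332 115  21  14  69] [340.3 124.6] [ 0.8129 -0.0486] corners [[0.813, -0.022], [0.836, -0.031], [0.819, -0.075], [0.796, -0.067]]
top orange [351 212  14  21  68] [355.4 226.7] [ 0.5799 -0.0764] corners [[0.612, -0.067], [0.614, -0.094], [0.569, -0.095], [0.567, -0.069]]
top orange [436 230  28  16  63] [445.2 234.3] [ 0.5602 -0.2712] corners [[0.562, -0.24], [0.593, -0.297], [0.567, -0.31], [0.536, -0.253]]
top yellow [353 211  11  15 115] [358.7 217.3] [ 0.6121 -0.0895] corners [[0.627, -0.077], [0.629, -0.097], [0.594, -0.101], [0.
[... 6152 characters left out ...]
]]
side grey [ 257  250   69   56 2134] [293.4 283.3] [0.6001 0.0735] corners [[0.679, 0.125], [0.687, -0.023], [0.528, -0.015], [0.531, 0.131]]
side grey [507 250   6  20  69] [509.  259.1] [ 0.1119 -0.0064] corners [[0.114, -0.033], [0.105, -0.034], [0.111, 0.022], [0.12, 0.024]]
side grey [ 308  339   91   87 5620] [354.6 381.7] [0.4676 0.3071] corners [[0.558, 0.36], [0.53, 0.208], [0.37, 0.247], [0.411, 0.392]]
side grey [202 356  37  32 128] [220.3 371.6] [0.7314 0.2924] corners [[0.776, 0.263], [0.771, 0.255], [0.691, 0.32], [0.696, 0.327]]
side grey [ 68 377  17  15  86] [ 75.3 383.2] [1.01  0.324] corners [[1.031, 0.325], [1.005, 0.308], [0.993, 0.325], [1.018, 0.341]]
(598, 785, 3)
```

View pics/crop.png

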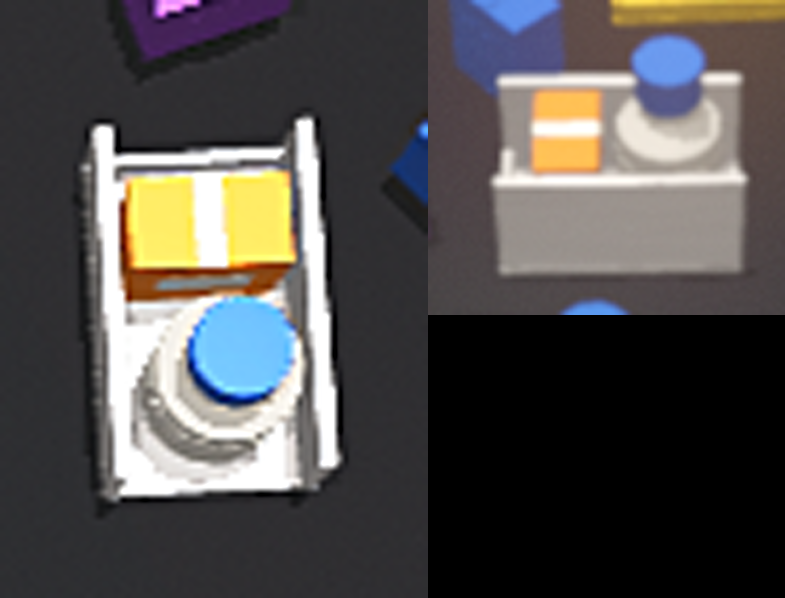

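The crop shows the bay only slightly yawed. In crop pixels the box top corners are (125,180), (290,172), (293,265) and (130,268), and the cap is centred near (245,350). The bottle measures about (0.540,-0.105). The two views agree within 3 mm. Now the box, mat, tray, bay yaw and the purple block.

```bash
python3 - <<'E'
from m import *
c=cap('top')
C=lambda x,y:((x+.5)/5.7-.5+330,(y+.5)/5.7-.5+180)
p=lambda n,q,z:print(n,onz(c,*C(*q),z)[:2].round(4))
for q in [(125,180),(290,172),(293,265),(130,268)]: p('boxtop',q,.074)
for q in [(103,130),(112,490),(305,122),(330,465)]: p('walltop mid',q,.074)
p('cap',(245,350),.122)
for q in [(145,70),(280,40)]: p('purple low',q,0); 
for q in [(145,60),(290,10)]: p('purple up',q,.07)
s=cap('side')
C2=lambda x,y:((x+.5)/4.2-.5+265,(y+.5)/4.2-.5+175)
for q in [(535,90),(600,90),(600,173),(533,172)]: print('side box',onz(s,*C2(q[0]-428,q[1]),.074)[:2].round(4))
print('side cap',onz(s,*C2(668-428,62),.122)[:2].round(4))
for n,cc in(('top',c),('side',s)):
  for col,z in(('grey',.004),('yellow',.018)):
    for m,st,ce in comps(cc,*COL[col]):
      if (col=='grey' and 4000<st[4]<7000 and ((n=='top' and 100<ce[0]<250 and ce[1]>200) or (n=='side' and ce[1]>300))) or (col=='yellow' and st[4]>1000):
        h=max(cv2.findContours(m.astype('uint8'),0,2)[0],key=cv2.contourArea)
        P=np.array([onz(cc,*q,z)[:2] for q in cv2.approxPolyDP(h,6,True)[:,0].astype(float)])
        print(n,col,P.round(3).tolist(),P.mean(0).round(4), ce)
E
```

```text
boxtop [ 0.6145 -0.0688]
boxtop [ 0.6167 -0.1323]
boxtop [ 0.5804 -0.1322]
boxtop [ 0.5801 -0.0698]
walltop mid [ 0.6342 -0.0608]
walltop mid [ 0.4949 -0.0607]
walltop mid [ 0.6363 -0.1387]
walltop mid [ 0.5032 -0.1435]
cap [ 0.5401 -0.1069]
purple low [ 0.6766 -0.0844]
purple low [ 0.6885 -0.1404]
purple up [ 0.6627 -0.0781]
purple up [ 0.6819 -0.135 ]
side box [ 0.617 -0.131]
side box [ 0.5803 -0.1317]
side box [ 0.5774 -0.0672]
side box [ 0.614  -0.0672]
side cap [ 0.541  -0.1048]
top yellow [[0.587, -0.398], [0.578, -0.267], [0.585, -0.393], [0.464, -0.405], [0.58, -0.391], [0.573, -0.267], [0.45, -0.276], [0.459, -0.407]] [ 0.5346 -0.3505] [468.66573557 257.37243948]
side grey [[0.523, 0.214], [0.556, 0.359], [0.413, 0.391], [0.38, 0.247]] [0.4679 0.3027] [354.61049822 381.67491103]
side yellow [[0.455, -0.399], [0.587, -0.393], [0.579, -0.267], [0.449, -0.273]] [ 0.5174 -0.3333] [333.58305975 160.16021011]
```

Request:
servo_tool([
  [0, [0, 0, 0], 0.044],
  [0, [0, 0, 0], 0.044],
  [0, [0, 0, 0], 0.044],
  [0, [0, 0, 0], 0.044],
  [0, [0, 0, 0], 0.044],
  [0, [0, 0, 0], 0.044],
  [0, [0, 0, 0], 0.044],
  [0, [0, 0, 0], 0.044],
  [0, [0, 0, 0], 0.044],
  [0, [0, 0, 0], 0],
], newtons=40)

```text
t: 1.3
ee_pos: [0.1961, 0.6458, 0.2312]
ee_rot: [0.696, 0.718, -0.0, 0.0]
force: [0.2, -0.5, 1.0]
grip_width: 1.0
gripper_force: 0.0
```

```bash
cat > go.py <<'E'
import sys; from h import *
s=bot.state(); r=R.from_quat(s['ee_rot']); y=r.apply([0,1,0])
t=np.array([float(a) for a in sys.argv[1:4]])
print(s['t'],s['ee_pos'].round(4),'psi',np.arctan2(y[1],y[0]).round(4),'shift units of .1m',(r.inv().apply(t-s['ee_pos'])*10).round(3),s['force'].round(1),s['grip_width'],s['gripper_force'])
E
python3 go.py .5405 -.1055 .2
```

```text
1.3 [0.1961 0.6458 0.2312] psi 0.0316 shift units of .1m [-7.618  3.205  0.313] [ 0.2 -0.5  1. ] 0.9998516929116033 0.0
```

Request:
servo_tool([
  [0, [-0.2, 0.08, 0], 0],
  [0, [-0.42, 0.18, 0.02], 0],
  [0, [-0.42, 0.18, 0.02], 0],
  [0, [-0.42, 0.18, 0.02], 0],
  [0, [-0.42, 0.18, 0.02], 0],
  [0, [-0.42, 0.18, 0.02], 0],
  [0, [-0.42, 0.18, 0.02], 0],
  [0, [-0.42, 0.18, 0.02], 0],
  [0, [-0.42, 0.18, 0.02], 0],
  [0, [-0.42, 0.18, 0.02], 0],
  [0, [-0.42, 0.18, 0.02], 0],
  [0, [-0.42, 0.18, 0.02], 0],
  [0, [-0.42, 0.18, 0.02], 0],
  [0, [-0.42, 0.18, 0.02], 0],
  [0, [-0.42, 0.18, 0.02], 0],
  [0, [-0.42, 0.18, 0.02], 0],
  [0, [-0.42, 0.18, 0.02], 0],
  [0, [-0.42, 0.18, 0.02], 0],
  [0, [-0.28, 0.07, 0], 0],
  [0, [0, 0, 0], 0],
])

```text
t: 3.3
ee_pos: [0.5423, -0.109, 0.1973]
ee_rot: [0.696, 0.718, -0.0, 0.001]
force: [-0.5, 0.5, 0.8]
grip_width: 0.999
gripper_force: 0.0
```

```bash
python3 go.py .5405 -.1055 .092; python3 -c "
from h import *
cap('wrist','w1.png')"
```

```text
3.3 [ 0.5423 -0.109   0.1973] psi 0.0314 shift units of .1m [ 0.037 -0.018  1.053] [-0.5  0.5  0.8] 0.9990410690836669 0.0
```

View pics/w1.png

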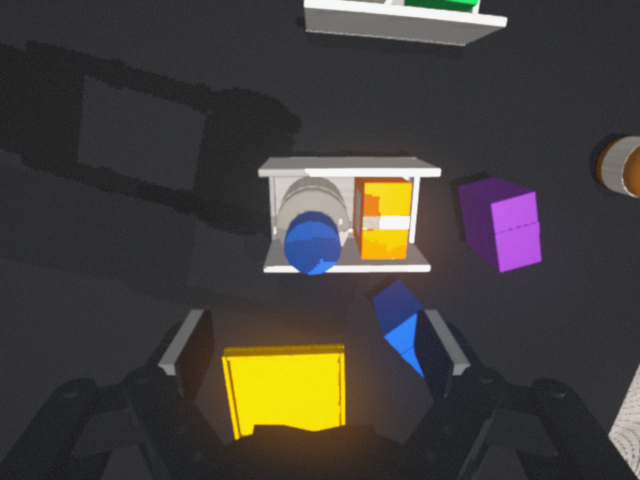

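The wrist view shows the cap's top face at about (313,240), with the bay square to the gripper and the orange box behind it. I'll cross-check by ray, then go down.

```bash
python3 - <<'E'
from h import *
c=cap('wrist')
print(c['xyz'],onz(c,313,238,.122),onz(c,313,243,.122))
for q in[(357,177),(412,179),(408,259),(361,259)]: print(onz(c,*q,.074))
for q in[(260,174),(440,174),(265,269),(430,269)]: print(onz(c,*q,.074))
E
```

```text
[ 0.53966671 -0.02224527  0.33932073] [ 0.54145439 -0.09742576  0.122     ] [ 0.54155802 -0.10084232  0.122     ]
[ 0.57305135 -0.06510472  0.074     ]
[ 0.61426139 -0.06517202  0.074     ]
[ 0.6187606  -0.12951692  0.074     ]
[ 0.5808707  -0.13064838  0.074     ]
[ 0.50107175 -0.06509109  0.074     ]
[ 0.63484514 -0.06067587  0.074     ]
[ 0.50377087 -0.14181443  0.074     ]
[ 0.63786849 -0.13776032  0.074     ]
```

Request:
servo_tool([
  [0, [0.05, -0.013, 0.05], 0],
  [0, [0, 0, 0.2], 0],
  [0, [0, 0, 0.2], 0],
  [0, [0, 0, 0.2], 0],
  [0, [0, 0, 0.2], 0],
  [0, [0, 0, 0.15], 0],
  [0, [0, 0, 0.05], 0],
  [0, [0, 0, 0], 0],
  [1, [0, 0, 0], 0],
  [1, [0, 0, 0], 0],
  [1, [0, 0, 0], 0],
  [1, [0, 0, 0], 0],
  [1, [0, 0, 0], 0],
  [1, [0, 0, 0], 0],
  [1, [0, 0, 0], 0],
  [1, [0, 0, 0], 0],
  [1, [0, 0, 0], 0],
  [1, [0, 0, 0], 0],
], newtons=40)

```text
t: 5.2
ee_pos: [0.5408, -0.1008, 0.0934]
ee_rot: [0.696, 0.718, 0.001, 0.001]
force: [-0.7, 0.3, 6.1]
grip_width: 0.429
gripper_force: 40.5
```

Request:
servo_tool([
  [1, [0, 0, -0.03], 0],
  [1, [0, 0, -0.06], 0],
  [1, [0, 0, -0.1], 0],
  [1, [0, 0, -0.15], 0],
  [1, [0, 0, -0.2], 0],
  [1, [0, 0, -0.2], 0],
  [1, [0, 0, -0.2], 0],
  [1, [0, 0, -0.2], 0],
  [1, [0, 0, -0.2], 0],
  [1, [0, 0, -0.15], 0],
  [1, [0, 0, -0.1], 0],
  [1, [0, 0, -0.05], 0],
  [1, [0, 0, 0], 0],
  [1, [0, 0, 0], 0],
])

```text
t: 6.6
ee_pos: [0.5393, -0.1004, 0.2553]
ee_rot: [0.696, 0.718, -0.0, -0.001]
force: [-0.7, 0.9, -2.8]
grip_width: 0.429
gripper_force: 40.4
```

```bash
python3 go.py .468 .303 .26;  python3 -c "
from h import *
a=cap('top')['frame'][120:340,120:520];b=cap('wrist')['frame'][:,:,:]
a=cv2.resize(a,(400,220)); b=cv2.resize(b,(400,300))
cv2.imwrite('pics/l1.png',np.vstack([a,b])[:,:,::-1])"
```

```text
6.6 [ 0.5393 -0.1004  0.2553] psi 0.0319 shift units of .1m [ 4.055 -0.584 -0.044] [-0.7  0.9 -2.8] 0.42884278895506456 40.438982248306274
```

View pics/l1.png

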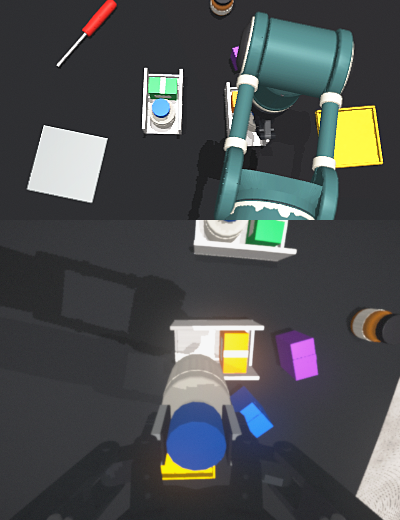

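The bottle is held by the cap between the fingers, at about (195,435) in the lower panel. The orange box is still in the bay at (235,352). Next, carry the bottle to the mat.

Request:
servo_tool([
  [1, [0.07, -0.01, 0], 0],
  [1, [0.15, -0.02, 0], 0],
  [1, [0.25, -0.035, 0], 0],
  [1, [0.3, -0.045, 0], 0],
  [1, [0.3, -0.045, 0], 0],
  [1, [0.3, -0.045, 0], 0],
  [1, [0.3, -0.045, 0], 0],
  [1, [0.3, -0.045, 0], 0],
  [1, [0.3, -0.045, 0], 0],
  [1, [0.3, -0.045, 0], 0],
  [1, [0.3, -0.045, 0], 0],
  [1, [0.3, -0.045, 0], 0],
  [1, [0.3, -0.045, 0], 0],
  [1, [0.25, -0.03, 0], 0],
  [1, [0.2, -0.03, 0], 0],
  [1, [0.1, -0.01, 0], 0],
  [1, [0.03, 0, 0], 0],
  [1, [0, 0, 0], 0],
  [1, [0, 0, 0], 0],
  [1, [0, 0, 0], 0],
])

```text
t: 8.7
ee_pos: [0.4686, 0.3015, 0.2563]
ee_rot: [0.696, 0.718, -0.0, 0.0]
force: [0.0, -0.3, -2.6]
grip_width: 0.432
gripper_force: 40.5
```

```bash
python3 go.py .468 .303 .0935
```

```text
8.7 [0.4686 0.3015 0.2563] psi 0.0308 shift units of .1m [ 0.015 -0.006  1.628] [ 0.  -0.3 -2.6] 0.43177998966120373 40.495224595069885
```

Request:
servo_tool([
  [1, [0, 0, 0.08], 0],
  [1, [0, 0, 0.18], 0],
  [1, [0, 0, 0.22], 0],
  [1, [0, 0, 0.22], 0],
  [1, [0, 0, 0.22], 0],
  [1, [0, 0, 0.2], 0],
  [1, [0, 0, 0.17], 0],
  [1, [0, 0, 0.12], 0],
  [1, [0, 0, 0.08], 0],
  [1, [0, 0, 0.05], 0],
  [1, [0, 0, 0.03], 0],
  [1, [0, 0, 0.02], 0],
  [1, [0, 0, 0], 0],
  [1, [0, 0, 0], 0],
  [1, [0, 0, 0], 0],
])

```text
t: 10.2
ee_pos: [0.4687, 0.3026, 0.0978]
ee_rot: [0.696, 0.718, 0.0, 0.0]
force: [-0.5, -0.4, -2.5]
grip_width: 0.432
gripper_force: 40.5
```

Request:
servo_tool([
  [1, [0, 0, 0.01], 0],
  [1, [0, 0, 0.01], 0],
  [1, [0, 0, 0.01], 0],
  [1, [0, 0, 0], 0],
  [1, [0, 0, 0], 0],
])

```text
t: 10.7
ee_pos: [0.4683, 0.3023, 0.0941]
ee_rot: [0.696, 0.718, -0.0, -0.0]
force: [-0.7, -0.6, -3.4]
grip_width: 0.432
gripper_force: 40.5
```

Request:
servo_tool([
  [1, [0, 0, 0.01], 0],
  [1, [0, 0, 0], 0],
  [1, [0, 0, 0], 0],
])

```text
t: 11.0
ee_pos: [0.4686, 0.3025, 0.0935]
ee_rot: [0.696, 0.718, 0.0, 0.0]
force: [0.4, 0.4, -2.5]
grip_width: 0.432
gripper_force: 40.6
```

Request:
servo_tool([
  [1, [0, 0, 0.01], 0],
  [1, [0, 0, 0], 0],
  [1, [0, 0, 0], 0],
])

```text
t: 11.3
ee_pos: [0.4688, 0.3026, 0.0934]
ee_rot: [0.696, 0.718, 0.0, 0.0]
force: [-2.5, -1.1, 5.7]
grip_width: 0.436
gripper_force: 41.2
```

Request:
servo_tool([
  [0.5, [0, 0, 0], 0],
  [0.4, [0, 0, 0], 0],
  [0.3, [0, 0, 0], 0],
  [0.15, [0, 0, 0], 0],
  [0, [0, 0, 0], 0],
  [0, [0, 0, 0], 0],
  [0, [0, 0, 0], 0],
  [0, [0, 0, 0], 0],
  [0, [0, 0, -0.05], 0],
  [0, [0, 0, -0.15], 0],
  [0, [0, 0, -0.3], 0],
  [0, [0, 0, -0.3], 0],
  [0, [0, 0, -0.3], 0],
  [0, [0, 0, -0.1], 0],
  [0, [0, 0, 0], 0],
])

```text
t: 12.8
ee_pos: [0.4699, 0.3033, 0.2153]
ee_rot: [0.696, 0.718, 0.003, 0.001]
force: [0.0, 0.4, -0.9]
grip_width: 1.001
gripper_force: 0.0
```

```bash
python3 go.py .597 -.099 .2;  python3 -c "
from h import *
b=cap('wrist')['frame']; a=cap('side')['frame'][150:450,200:450]
cv2.imwrite('pics/l2.png',np.hstack([cv2.resize(b,(400,300)),cv2.resize(a,(250,300))])[:,:,::-1])"
```

```text
12.8 [0.4699 0.3033 0.2153] psi 0.0319 shift units of .1m [-4.061  1.141  0.148] [ 0.   0.4 -0.9] 1.0009619840614565 0.0
```

View pics/l2.png

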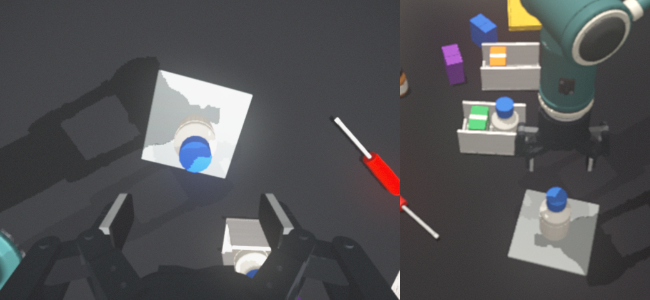

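The bottle stands upright mid-mat: right panel (556,220), left panel (195,145). Now to the box, with the opening narrowed on the way.

Request:
servo_tool([
  [0.2, [-0.1, 0.03, 0], 0],
  [0.3, [-0.25, 0.07, 0], 0],
  [0.3, [-0.4, 0.11, 0], 0],
  [0.3, [-0.4, 0.11, 0], 0],
  [0.3, [-0.4, 0.11, 0], 0],
  [0.3, [-0.4, 0.11, 0], 0],
  [0.3, [-0.4, 0.11, 0], 0],
  [0.3, [-0.4, 0.11, 0], 0],
  [0.3, [-0.4, 0.11, 0], 0],
  [0.3, [-0.4, 0.11, 0], 0],
  [0.3, [-0.3, 0.1, 0], 0],
  [0.3, [-0.15, 0.06, 0], 0],
  [0.3, [-0.06, 0, 0], 0],
  [0.3, [0, 0, 0], 0],
  [0.3, [0, 0, 0], 0],
])

```text
t: 14.4
ee_pos: [0.5947, -0.0986, 0.2117]
ee_rot: [0.695, 0.719, -0.0, -0.001]
force: [0.1, 0.8, -1.0]
grip_width: 0.699
gripper_force: 0.0
```

```bash
python3 go.py .5975 -.099 .036;  python3 -c "
from h import *
cap('wrist','w2.png')"
```

```text
14.4 [ 0.5947 -0.0986  0.2117] psi 0.0327 shift units of .1m [-0.007  0.03   1.757] [ 0.1  0.8 -1. ] 0.6990622726388824 0.0
```

View pics/w2.png

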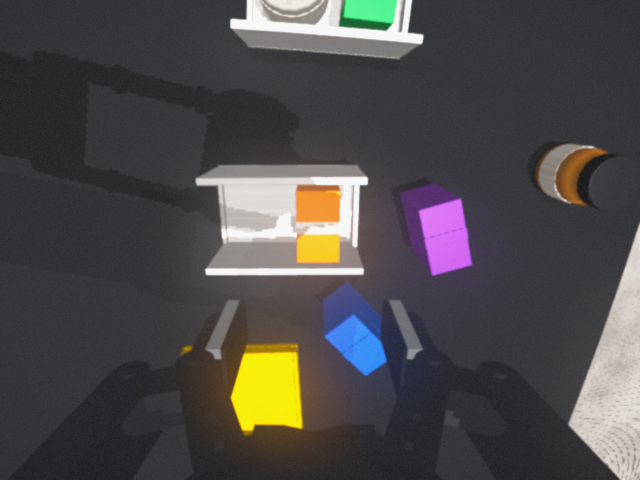

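The box top spans (297,191) to (340,262), square to the view. I'll ray-cast its corners.

```bash
python3 - <<'E'
from h import *
c=cap('wrist')
P=np.array([onz(c,*q,.074)[:2] for q in[(297,188),(340,189),(340,262),(298,262)]])
print(P,P.mean(0))
E
```

```text
[[ 0.58119159 -0.06890894]
 [ 0.6152508  -0.06858657]
 [ 0.61878723 -0.13113084]
 [ 0.5831481  -0.13230307]] [ 0.59959443 -0.10023236]
```

Request:
servo_tool([
  [0.3, [-0.015, 0.04, 0.05], 0],
  [0.3, [0, 0, 0.2], 0],
  [0.3, [0, 0, 0.2], 0],
  [0.3, [0, 0, 0.25], 0],
  [0.3, [0, 0, 0.2], 0],
  [0.3, [0, 0, 0.2], 0],
  [0.3, [0, 0, 0.2], 0],
  [0.3, [0, 0, 0.2], 0],
  [0.3, [0, 0, 0.15], 0],
  [0.3, [0, 0, 0.1], 0],
  [0.3, [0, 0, 0], 0],
  [0.3, [0, 0, 0], 0],
])

```text
t: 15.7
ee_pos: [0.5998, -0.1011, 0.0376]
ee_rot: [0.696, 0.718, 0.0, 0.0]
force: [0.0, -0.6, -0.1]
grip_width: 0.701
gripper_force: 0.0
```

Request:
servo_tool([
  [0.4, [0, 0, 0.02], 0],
  [0.5, [0, 0, 0], 0],
  [0.55, [0, 0, 0], 0],
  [0.6, [0, 0, 0], 0],
  [1, [0, 0, 0], 0],
  [1, [0, 0, 0], 0],
  [1, [0, 0, 0], 0],
  [1, [0, 0, 0], 0],
  [1, [0, 0, 0], 0],
], newtons=40)

```text
t: 16.6
ee_pos: [0.5997, -0.1013, 0.0359]
ee_rot: [0.696, 0.718, 0.0, 0.0]
force: [-2.2, -0.8, 6.4]
grip_width: 0.421
gripper_force: 40.6
```

Request:
servo_tool([
  [1, [0, 0, -0.03], 0],
  [1, [0, 0, -0.06], 0],
  [1, [0, 0, -0.1], 0],
  [1, [0, 0, -0.15], 0],
  [1, [0, 0, -0.2], 0],
  [1, [0, 0, -0.2], 0],
  [1, [0, 0, -0.2], 0],
  [1, [0, 0, -0.2], 0],
  [1, [0, 0, -0.15], 0],
  [1, [0, 0, -0.1], 0],
  [1, [0, 0, -0.05], 0],
  [1, [0, 0, 0], 0],
  [1, [0, 0, 0], 0],
])

```text
t: 17.9
ee_pos: [0.5988, -0.101, 0.1783]
ee_rot: [0.696, 0.718, -0.0, -0.001]
force: [0.4, 0.2, -2.3]
grip_width: 0.42
gripper_force: 40.1
```

```bash
python3 go.py .518 -.334 .18;  python3 -c "
from h import *
b=cap('wrist')['frame']; a=cap('side')['frame'][50:350,150:450]
cv2.imwrite('pics/l3.png',np.hstack([cv2.resize(b,(400,300)),a])[:,:,::-1])"
```

```text
17.9 [ 0.5988 -0.101   0.1783] psi 0.0319 shift units of .1m [-2.303 -0.882 -0.016] [ 0.4  0.2 -2.3] 0.42036595444616265 40.05837321281433
```

View pics/l3.png

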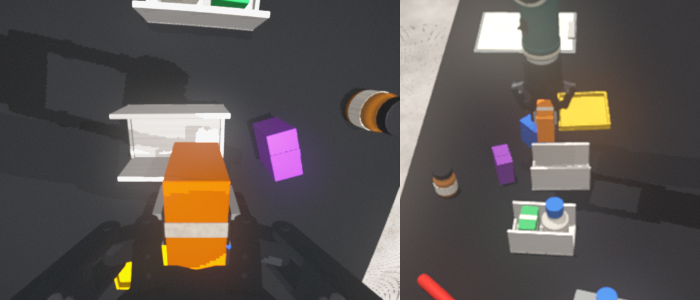

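The box is out and square in the fingers, at left panel (195,205) and right panel (545,120). Next, carry it over the tray.

Request:
servo_tool([
  [1, [-0.06, -0.02, 0], 0],
  [1, [-0.14, -0.05, 0], 0],
  [1, [-0.25, -0.09, 0], 0],
  [1, [-0.3, -0.12, 0], 0],
  [1, [-0.3, -0.12, 0], 0],
  [1, [-0.3, -0.12, 0], 0],
  [1, [-0.3, -0.12, 0], 0],
  [1, [-0.25, -0.1, 0], 0],
  [1, [-0.2, -0.08, 0], 0],
  [1, [-0.12, -0.05, 0], 0],
  [1, [-0.06, -0.02, 0], 0],
  [1, [-0.02, -0.01, 0], 0],
  [1, [0, 0, 0], 0],
  [1, [0, 0, 0], 0],
  [1, [0, 0, 0], 0],
])

```text
t: 19.5
ee_pos: [0.5172, -0.333, 0.1793]
ee_rot: [0.695, 0.719, 0.0, -0.0]
force: [0.2, -0.1, -0.8]
grip_width: 0.415
gripper_force: 40.1
```

```bash
python3 go.py .518 -.334 .037
```

```text
19.5 [ 0.5172 -0.333   0.1793] psi 0.0332 shift units of .1m [-0.01   0.008  1.423] [ 0.2 -0.1 -0.8] 0.41537468223622676 40.08365571498871
```

Request:
servo_tool([
  [1, [0, 0, 0.08], 0],
  [1, [0, 0, 0.16], 0],
  [1, [0, 0, 0.2], 0],
  [1, [0, 0, 0.2], 0],
  [1, [0, 0, 0.2], 0],
  [1, [0, 0, 0.18], 0],
  [1, [0, 0, 0.13], 0],
  [1, [0, 0, 0.09], 0],
  [1, [0, 0, 0.06], 0],
  [1, [0, 0, 0.04], 0],
  [1, [0, 0, 0.03], 0],
  [1, [0, 0, 0], 0],
  [1, [0, 0, 0], 0],
  [1, [0, 0, 0], 0],
])

```text
t: 20.9
ee_pos: [0.5172, -0.3342, 0.0429]
ee_rot: [0.696, 0.718, 0.0, 0.001]
force: [-0.5, -0.5, -1.4]
grip_width: 0.419
gripper_force: 40.1
```

Request:
servo_tool([
  [1, [0, 0, 0.02], 0],
  [1, [0, 0, 0.01], 0],
  [1, [0, 0, 0.01], 0],
  [1, [0, 0, 0], 0],
  [1, [0, 0, 0], 0],
])

```text
t: 21.4
ee_pos: [0.5167, -0.3338, 0.0382]
ee_rot: [0.696, 0.718, -0.0, -0.0]
force: [0.2, -0.8, -1.7]
grip_width: 0.419
gripper_force: 40.1
```

Request:
servo_tool([
  [1, [0, 0, 0.01], 0],
  [1, [0, 0, 0], 0],
  [1, [0, 0, 0], 0],
])

```text
t: 21.7
ee_pos: [0.5167, -0.3339, 0.0372]
ee_rot: [0.696, 0.718, 0.0, -0.0]
force: [0.5, -0.6, -1.8]
grip_width: 0.421
gripper_force: 40.1
```

Request:
servo_tool([
  [1, [0, 0, 0.01], 0],
  [1, [0, 0, 0], 0],
  [1, [0, 0, 0], 0],
])

```text
t: 22.0
ee_pos: [0.5169, -0.334, 0.037]
ee_rot: [0.696, 0.718, 0.0, 0.0]
force: [-1.5, 1.7, 4.1]
grip_width: 0.417
gripper_force: 40.6
```

Contact with the tray floor. Release and rise, with the opening kept moderate.

Request:
servo_tool([
  [0.5, [0, 0, 0], 0],
  [0.4, [0, 0, 0], 0],
  [0.3, [0, 0, 0], 0],
  [0.2, [0, 0, 0], 0],
  [0.2, [0, 0, 0], 0],
  [0.2, [0, 0, 0], 0],
  [0.2, [0, 0, -0.05], 0],
  [0.2, [0, 0, -0.15], 0],
  [0.2, [0, 0, -0.3], 0],
  [0.2, [0, 0, -0.3], 0],
  [0.2, [0, 0, -0.3], 0],
  [0.2, [0, 0, -0.3], 0],
  [0.2, [0, 0, -0.1], 0],
  [0.2, [0, 0, 0], 0],
  [0.2, [0, 0, 0], 0],
])

```text
t: 23.5
ee_pos: [0.5162, -0.3335, 0.1855]
ee_rot: [0.696, 0.718, -0.0, -0.001]
force: [-0.1, -0.7, -0.2]
grip_width: 0.804
gripper_force: 0.0
```

```bash
python3 -c "
from h import *
b=cap('wrist')['frame']; a=cap('side')['frame'][120:420,150:450]
cv2.imwrite('pics/l4.png',np.hstack([cv2.resize(b,(400,300)),a])[:,:,::-1])"
```

```text
(no output)
```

View pics/l4.png

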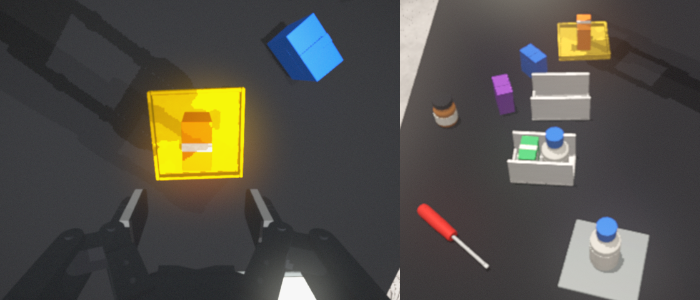

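The box stands upright inside the tray, at left panel (197,140) and right panel (583,35). The bottle stands on the mat at (605,245), and the arm is clear of both.

```bash
python3 -c "
from bench import bot
print(bot.hand_in())"
```

```text
the job is handed in; nothing more can be done
None
```

Job handed in at about 23.6 s of the 69 s: the last pictures show the bottle upright on the grey mat and the orange box upright inside the yellow tray, both released; the hand-in returned no verdict.

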